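Hang the blue box on the barber's rail and slide it to the red band

ROBOT

A 6-joint arm with a two-finger parallel gripper is mounted at the origin on a cart in front of the work surface, level with it; the furniture and walls round the work are solid. World frame = base frame: x ahead of the robot, y to its left, z up, the work surface at z = 0. Lengths are in m, angles in rad, forces in N, time in s.
With the tool pointing down it reaches from about 0.425 to 0.925 m from the base axis. Payload 12.5 kg.
Tool frame: the origin (TCP) lies between the finger pads, 19 mm behind the fingertips; this is the grasp point; z points along the fingers, y is the line along which they close (so a half turn about z gives the same grasp; the last joint's range is limited). The gripper opens to 85 mm and grips with 20 to 120 N. Pads are 22 mm wide; open, the fingers measure 114 mm over their backs; the gripper's body (76 mm by 85 mm) begins 54 mm behind the grasp point. The pads swing forward as they close: fully open they stand 13 mm farther back than shut.
Start: joints at [-1.273, 0.491, 1.559, -0, 1.092, -0.106], TCP at [0.246, -0.575, 0.25] pointing down, gripper open.
Joint ranges: [-3.1, 3.1], [-0.84, 2.19], [0.05, 2.79], [-1.13, 4.28], [0.06, 2.93], [-2.69, 2.69]. Speed limits (rad/s): [2.22, 2.22, 2.79, 3.14, 3.14, 3.14].

INTERFACE

Orientations are given as a unit quaternion [w, x, y, z].
In Python, from rig import * gives the robot as it stands.
- The arm moves only by the tool move_arm, never from a script. Its argument "steps" is a list of rows, each an object with "jaw": the finger opening in mm, from 0 to 85.4; "translation": the shift along the world's x, y, z in mm, a list of three; "rot": the turn, a rotation vector about the world's x, y, z in rad, a list of three. A call has 1 to 8 rows; each row shifts and turns the commanded pose from where the row before left it; what a row does not reach is not made up. A row lasts 1/12 s, in which the tool goes at most 41.7 mm and 7.16 degrees, less where a joint would pass 70% of its speed; a pose out of reach is approached as far as the arm can. A call is refused whole if a number of a shift passes 41.7 or a number of a turn 0.125, either way. A call with a gripper value outside its range is refused whole. The fingers move at their own pace and stop on an object; "grip_force" is the grip in N (left out, the last holds). Time passes only in rows, so rows that do not move let the fingers close. It gives the time, the measured TCP pose, the force, the opening and the grip force at its end, in the units of the state.
- get_obs(): the state, without advancing time (a new reading comes with each control period).
- snapshot(name): name is "scene" or "top"; returns the picture (420x560x3 uint8, red, green, blue); there is no depth.
- calibration(name): a dict with "intrinsics" (3x3 intrinsics, pixels), "rvec" (rotation vector, rad) and "tvec" (3), from world to camera coordinates, as OpenCV has them. Camera axes: x right, y down, z forward; pixel columns grow to the right and rows downward; lengths in m; the calibration is good to about 2 mm. A picture is of the moment at which its call begins. calibration takes no time and is no camera call.
- finish_job(): hands the job in; it is judged then, once.
Trained networks look in the newest picture that a camera, given by its name, has taken for a name from the list of things; names that differ only in an ending like _2 or _b are one class to them, and where a whole thing is asked for, a point or a joint stands for the part that bears it (a point fixed in the world has none). Each returns a list of dicts, best first, with "score" (0 to 1); they miss things now and then, are a little off and sometimes report something else, mostly with a low value. They report only what shows in the picture. A call takes as long as a camera call. They do not tell look-alikes from the thing itself.
- trace(thing, camera): "region" (420x560 bool, what is visible of it) and "bbox" ([left, top, width, height] in pixels, round what is visible of it).
- pinpoint(thing, camera): "xy" ([column, row] in pixels: a listed point, or the origin of a listed thing).
The state is a dict: "time_s": time; "joints": joint angles; "qvel": joint speeds; "joint_efforts": joint torques, N m; "ee_pos": TCP position; "eef_rot": TCP orientation; "ft_force": force on the tool from outside, world axes, zero at the start; "torque": the same for the moment, N m; "grip_width": finger opening in m; "grip_force": force on a finger pad.
Only numpy, scipy, OpenCV 4.12 (cv2) and the standard library are available. Lean on these libraries where they do the work, as an engineer would, in place of code of your own. Each camera call takes 0.05 s, during which the arm holds its last target. There are 200 camera calls.

TASK

Pick up the blue hanging box and hook it over the bare steel rail on the longer bare side of the red band, about 10 cm from the middle of the band. Then slide it along the rail, without lifting it off, until its hook sits inside the red band, and let go so that it hangs freely there. Leave the yellow box standing where it is.

Things in the scene. Friction and masses are not known exactly. Their poses are not given: they have to be found in the camera images.
- blue_hanger: blue plastic box 40x70x45 (x,y,z; mm, 160 g) with a strap on its near side bent over into a hook; 153 tall. Origin: axis of the seated bar, 97 over the underside; y along the bar, z up, hook opens to +x (away from the robot, within 30 deg at the start). Hook 28 wide in y; top z 14; tips of its lip z -16; box rim z -52. Grip tab above: 12 (x) by 22 (y), centred, z 14 to 56; TCP at z 42 suits
- yellow_hanger: the same hanging box in yellow, same frame; not wanted, stays standing where it is. Of both: strap at x -17 to -13 mm, front lip at x 13 to 18, so 26 between them; the hook's inverted-V roof centres itself on the 14 mm bar. The bar comes in from +x through the gap between lip and box rim (36 high, middle at z -34); the box is then lowered 34 mm
- rail: fixed steel rail: a level bar 14 mm thick, 360 long, between two upright posts. Origin: middle of the bar on its axis, 160 mm above the worktop; y along the bar (posts at -180 and +180), z up, +x away from the robot. A box hung on it has its underside 63 mm above the worktop and clears the posts while its origin is within 135 mm of the rail's middle
- band: red band painted on the rail's bar (flush), 60 mm long, its middle up to 80 mm from the middle of the rail. Origin: middle of the band on the bar's axis; axes as the rail's. (Off to the right, about 0.4 m ahead and 0.5 m right of the base, stands a ring light on a tripod: draw back from it first if the arm starts beside it)
There are look-alikes about, which are no part of the job. Several things look just like the blue_hanger: the one meant starts nearest to the robot's base.

How it is judged:
On the way, in this order (a step that is already met when the one before it is completed fails the run):
1. the blue box's hook is over the rail, its middle at least 65 mm from the middle of the red band (x of blue_hanger in the frame of band between -0.01 and 0.01 m and z of blue_hanger in the frame of band between -0.008 and 0.01 m and y of blue_hanger in the frame of rail between -0.17 and 0.17 m and (y of blue_hanger in the frame of band above 0.065 m or y of blue_hanger in the frame of band below -0.065 m)), for 0.2 s.
2. still hooked over the rail, it passes between 60 and 20 mm from the middle of the band (x of blue_hanger in the frame of band between -0.01 and 0.01 m and z of blue_hanger in the frame of band between -0.008 and 0.01 m and (y of blue_hanger in the frame of band between 0.02 and 0.06 m or y of blue_hanger in the frame of band between -0.06 and -0.02 m)), for 0.05 s.
At the end, for the whole second after the job is handed in: the blue box hangs at rest by its hook on the rail, released and upright within 10 degrees, its hook's middle within 18 mm of the middle of the red band (hook inside the band) and seated on the bar within 8 mm; the yellow box stands upright within 20 mm of where it stood (y of blue_hanger in the frame of band between -0.018 and 0.018 m and x of blue_hanger in the frame of band between -0.008 and 0.008 m and z of blue_hanger in the frame of band between -0.008 and 0.008 m and angle between blue_hanger's own z axis and vertical below 0.18 rad and contact force between blue_hanger and rail above 0.3 N and linear speed of blue_hanger below 0.03 m/s and angle between yellow_hanger's own z axis and vertical below 0.1 rad and distance of yellow_hanger from where it was at the start of the episode below 0.02 m); the robot touches nothing.
It fails at once if the yellow box is moved more than 20 mm (distance of yellow_hanger from where it was at the start of the episode above 0.02 m).
It also fails if it takes over 46 s, if anything falls off the work surface, if the arm or the gripper's body presses on something with over 40 N, if the wrist force passes 120 N, or if a joint passes its speed limit or range.

## Working session

There is one attempt and no reset: what is moved stays moved. The work goes in short steps, Python scripts to look and compute and a tool call to move; the robot and the scene stay as the last step left them, time stands still between calls to the robot, and variables do not carry over. Pictures are saved under pics/ and viewed, at most 10 in all, crops included, and the job is handed in when it is done.

Besides the shell and the picture viewer there is one more tool, called after ">>>" as name([rows], argument=value, ...), one row to a line, values as JSON. move_arm: Moves the arm, as the interface text tells. Its arguments: {"type":"object","properties":{"steps":{"type":"array","items":{"type":"object","properties":{"jaw":{"type":"number"},"translation":{"type":"array","items":{"type":"number"}},"rot":{"type":"array","items":{"type":"number"}}}}},"grip_force":{"type":"number"}},"required":["steps"]}

```bash
mkdir -p pics
cat > h.py <<'E'
from rig import *
import numpy as np, cv2
def ray(cam,uv):
    c=calibration(cam);K=np.array(c["intrinsics"],float);R=cv2.Rodrigues(np.array(c["rvec"],float))[0];t=np.array(c["tvec"],float).ravel()
    d=R.T@np.linalg.inv(K)@np.array([uv[0],uv[1],1.]);return -R.T@t,d/np.linalg.norm(d)
def atz(cam,uv,z):
    o,d=ray(cam,uv);return o+d*(z-o[2])/d[2]
def proj(cam,p):
    c=calibration(cam);return cv2.projectPoints(np.array(p,float).reshape(-1,3),np.array(c["rvec"],float),np.array(c["tvec"],float),np.array(c["intrinsics"],float),None)[0].reshape(-1,2)
def tri(a,b):
    (o1,d1),(o2,d2)=a,b
    s=np.linalg.lstsq(np.c_[d1,-d2],o2-o1,rcond=None)[0];p,q=o1+s[0]*d1,o2+s[1]*d2
    return (p+q)/2,np.linalg.norm(p-q)
E
python3 - <<'E'
from h import *
for n in("scene","top"):
    im=snapshot(n);cv2.imwrite(f"pics/{n}0.png",im[...,::-1])
    print(n,ray(n,(280,210)))
    for th in("blue_hanger","yellow_hanger","rail","band"):
        for r in pinpoint(th,n): print(n,th,np.round(r["xy"],1),round(r["score"],2))
        for r in trace(th,n): print('   tr',r["bbox"],round(r["score"],2))
o=get_obs();print(o["time_s"],o["ee_pos"],o["eef_rot"])
E
```

```text
scene (array([ 0.32905931, -0.1818281 ,  0.84139765]), array([ 0.24849668,  0.56817145, -0.78449385]))
scene blue_hanger [338.7 205.9] 0.92
scene blue_hanger [289.9 152.8] 0.88
scene blue_hanger [270.1 317.6] 0.71
   tr [274.3, 133.4, 32.6, 58.9] 0.98
   tr [318.8, 185.3, 33.8, 59.1] 0.96
   tr [252.4, 297.5, 35.5, 60.6] 0.73
scene yellow_hanger [228.1 226.6] 0.8
   tr [215.9, 206.1, 31.8, 64.9] 0.9
scene rail [314.5 224.7] 0.76
   tr [258.3, 157.4, 117.7, 197.7] 0.73
scene band [306.6 226.9] 0.78
   tr [298.4, 210.2, 19.0, 25.5] 0.58
top (array([0.45265712, 0.29188525, 1.00138688]), array([ 0.13427799,  0.04875953, -0.98974337]))
top blue_hanger [359.9 262.5] 0.96
top blue_hanger [210.5 176.2] 0.77
top blue_hanger [288.8 167.9] 0.58
   tr [199.1, 165.6, 34.3, 33.0] 0.86
   tr [282.0, 159.6, 13.2, 25.9] 0.77
   tr [341.2, 252.7, 30.3, 22.8] 0.75
top yellow_hanger [269.5 261.9] 0.6
   tr [254.4, 255.1, 30.8, 13.9] 0.63
   tr [226.6, 189.6, 176.3, 37.2] 0.6
top band [310.6 201.7] 0.77
top band [361.6 264.3] 0.61
   tr [294.5, 198.9, 31.6, 10.2] 0.71
0.9 [ 0.2455974  -0.5747402   0.25006827] [7.52628826e-05 9.79685710e-01 2.00539033e-01 5.65494982e-08]
```

View pics/scene0.png

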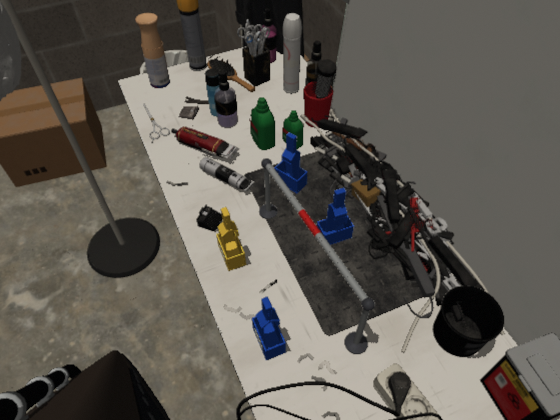

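View pics/top0.png

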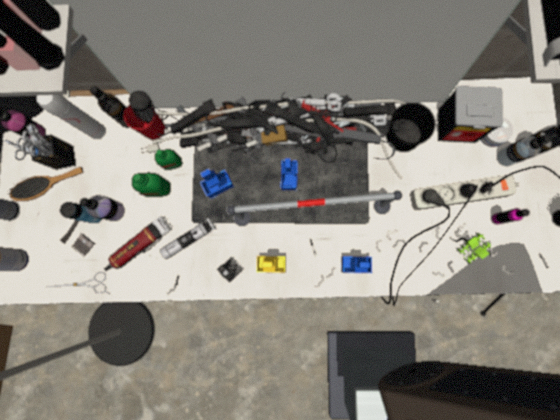

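Both views show the target blue box at scene (268,330) and top (357,263). The yellow box is at top (271,262). The rail runs from (235,210) to (398,196) in the top view, with the band at (311,203).

Run:
```python
from h import *
T=lambda s,t:tri(ray("scene",s),ray("top",t))
print("blue",T((270.1,317.6),(359.9,262.5)),"yel",T((228.1,226.6),(269.5,261.9)))
print("blue z97",atz("scene",(270.1,317.6),.097),atz("top",(359.9,262.5),.097))
print("band",T((306.6,226.9),(310.6,201.7)),atz("top",(310.6,201.7),.16),atz("scene",(306.6,226.9),.16))
# red band by colour, and bar axis either side of it
for n in("scene","top"):
    im=cv2.imread(f"pics/{n}0.png");h=cv2.cvtColor(im,cv2.COLOR_BGR2HSV)
    m=(((h[...,0]<8)|(h[...,0]>172))&(h[...,1]>150)&(h[...,2]>90)).astype(np.uint8)
    k=np.zeros_like(m);a=(300,210) if n=="scene" else (285,185)
    k[a[1]:a[1]+35,a[0]-5:a[0]+45]=1;m*=k
    ys,xs=np.nonzero(m);c=np.array([xs.mean(),ys.mean()]);P=np.c_[xs,ys]-c
    u=np.linalg.svd(P,full_matrices=0)[2][0];s=P@u
    print(n,"red",len(xs),c,s.min(),s.max(),atz(n,c,.16),"ends",atz(n,c+u*s.min(),.16),atz(n,c+u*s.max(),.16))
for nm,s,t in(("L",(266,163),(235,210)),("R",(368,298),(398,196))): print(nm,T(s,t),atz("scene",s,.16),atz("top",t,.16))
out=[]
for n,(x,y) in(("scene",(235,285)),("top",(322,235)),("top",(215,175))):
    im=cv2.imread(f"pics/{n}0.png");w,hh=((80,80) if n=="scene" else (80,60)) 
    if x==215:w,hh=220,60
    out.append(im[y:y+hh,x:x+w])
A=cv2.resize(out[0],None,fx=5,fy=5,interpolation=2);B=cv2.resize(out[1],None,fx=5,fy=5,interpolation=2)
C=np.zeros((600,800,3),np.uint8);C[:400,:400]=A;C[:300,400:]=B
D=cv2.resize(out[2],None,fx=3.6,fy=3.6,interpolation=2);C[400:400+min(200,D.shape[0]),:D.shape[1]]=D[:200]
cv2.imwrite("pics/crop0.png",C)
```

```text
blue (array([0.45405142, 0.1533551 , 0.08281703]), np.float64(0.0017170325981058514)) yel (array([0.45445047, 0.36146662, 0.0960822 ]), np.float64(0.0027241436518867803))
blue z97 [0.45253098 0.14687727 0.097     ] [0.4532164  0.15572628 0.097     ]
band (array([0.58365187, 0.26733464, 0.14104569]), np.float64(0.0072236165951643444)) [0.58419334 0.26685472 0.16      ] [0.57324081 0.25582487 0.16      ]
scene red 201 [308.72139303 221.96517413] -14.221156698734067 13.65960482551525 [0.58174235 0.26435059 0.16      ] ends [0.579436   0.29503917 0.16      ] [0.58387439 0.23598143 0.16      ]
top red 157 [310.77070064 202.42675159] -12.480562323053977 13.032635184383086 [0.58259523 0.26651108 0.16      ] ends [0.58463526 0.23962019 0.16      ] [0.58046073 0.29464703 0.16      ]
L (array([0.56699499, 0.43070779, 0.16512192]), np.float64(0.0004999107631283231)) [0.5685485 0.4353974 0.16     ] [0.56793888 0.43149184 0.16      ]
R (array([0.59432093, 0.08133009, 0.17239663]), np.float64(0.004486170708676384)) [0.6015419  0.08566936 0.16      ] [0.59426668 0.07906479 0.16      ]
```

View pics/crop0.png

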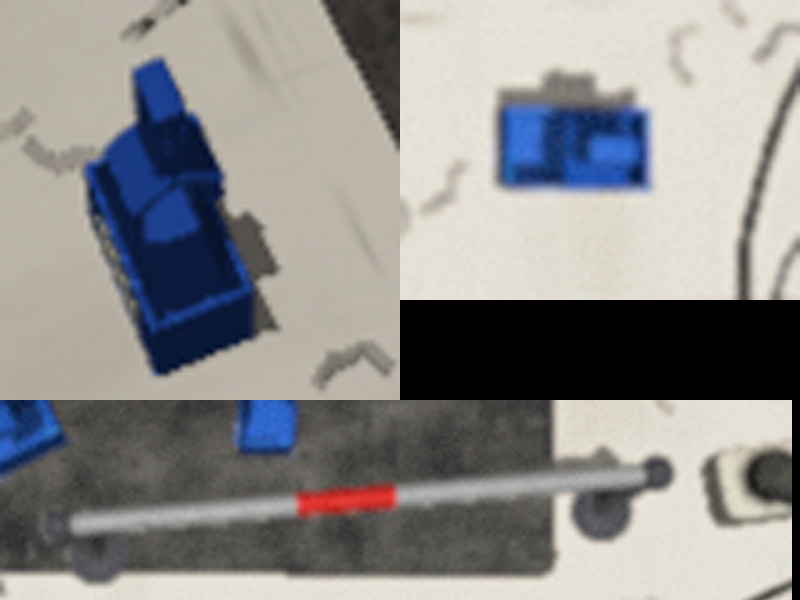

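The band is at about (0.582, 0.2655), and the rail is turned about +0.077 rad. The longer bare side is -y, to the right. Next I'll fit the blue box's pose by its silhouette and plan the retreat and swing.

```bash
cat >> h.py <<'E'
from scipy.optimize import minimize
def box(x0,x1,y0,y1,z0,z1): return np.array([[x,y,z] for x in(x0,x1) for y in(y0,y1) for z in(z0,z1)])/1e3
PARTS=[box(-20,20,-35,35,-97,-52),box(-17,-13,-14,14,-52,0),box(-17,18,-14,14,-12,8),box(-6,6,-11,11,8,56)]
def silh(cam,p,win):
    m=np.zeros((420*4,560*4),np.uint8);c,s=np.cos(p[3]),np.sin(p[3]);R=np.array([[c,-s,0],[s,c,0],[0,0,1]])
    for P in PARTS: cv2.fillConvexPoly(m,cv2.convexHull(np.int32(np.round((proj(cam,P@R.T+p[:3])+.5)*4))),255)
    x,y,w,h=win;return cv2.resize(m,(560,420),interpolation=cv2.INTER_AREA)[y:y+h,x:x+w]/255.
def blue(im):
    h=cv2.cvtColor(im,cv2.COLOR_RGB2HSV);return ((h[...,0]>100)&(h[...,0]<130)&(h[...,1]>120)).astype(float)
def fit(ims,p0,wins,free=(0,1,3)):
    ms={n:blue(ims[n])[w[1]:w[1]+w[3],w[0]:w[0]+w[2]] for n,w in wins.items()}
    def f(q):
        p=np.array(p0,float);p[list(free)]=q
        return sum(np.abs(silh(n,p,wins[n])-ms[n]).sum()/ms[n].sum() for n in wins)
    q0=np.array(p0,float)[list(free)];S=np.vstack([q0]+[q0+np.eye(len(q0))[i]*(.15 if free[i]==3 else .006) for i in range(len(q0))])
    r=minimize(f,q0,method="Nelder-Mead",options=dict(initial_simplex=S,xatol=1e-4,fatol=1e-4));return r.x,r.fun
E
python3 - <<'E'
from h import *
ims={n:cv2.imread(f"pics/{n}0.png")[...,::-1].copy() for n in("scene","top")}
W=dict(scene=(235,285,80,80),top=(322,240,70,50))
for y in(-.2,0,.2):
    print(fit(ims,[.453,.153,.097,y],W))
print(fit(ims,[.453,.153,.097,0],{"top":W["top"]}),fit(ims,[.453,.153,.097,0],{"scene":W["scene"]}))
a0,a1=np.radians(-66.8),np.arctan2(.155,.454);n=17
A=np.linspace(a0,a1,n+1);r=np.linspace(.4406,.480,n+1);P=np.c_[r*np.cos(A),r*np.sin(A)]*1e3
print(np.round(P[0]),np.round(np.diff(P,axis=0)).tolist())
E
```

```text
(array([ 0.44877267,  0.15101005, -0.07382686]), np.float64(0.4254102428239763))
(array([ 0.44950312,  0.15116675, -0.04045119]), np.float64(0.4244581117078997))
(array([ 0.44825674,  0.15069832, -0.07452789]), np.float64(0.43327704800999184))
(array([ 0.45113657,  0.15586806, -0.0384838 ]), np.float64(0.24954187282389592)) (array([ 0.44883881,  0.14996251, -0.07223275]), np.float64(0.15126581209572545))
[ 174. -405.] [[36.0, 15.0], [35.0, 18.0], [33.0, 21.0], [31.0, 24.0], [29.0, 27.0], [27.0, 29.0], [24.0, 32.0], [22.0, 34.0], [19.0, 36.0], [15.0, 38.0], [12.0, 39.0], [9.0, 40.0], [5.0, 41.0], [1.0, 42.0], [-2.0, 42.0], [-6.0, 42.0], [-10.0, 41.0]]
```

>>> move_arm([
  {"translation":[-14.5,34,0],"rot":[0,0,0],"jaw":60},
  {"translation":[-14.5,34,0],"rot":[0,0,0],"jaw":60},
  {"translation":[-14.5,34,0],"rot":[0,0,0],"jaw":60},
  {"translation":[-14.5,34,0],"rot":[0,0,0],"jaw":60},
  {"translation":[-14.5,34,0],"rot":[0,0,0],"jaw":60},
])

```text
time_s: 1.32
ee_pos: [0.1725, -0.403, 0.2499]
eef_rot: [0.0, 0.98, 0.201, 0.0]
ft_force: [0.5, -0.4, 0.2]
grip_width: 0.0598
grip_force: 0.0
```

>>> move_arm([
  {"translation":[36,15,0],"rot":[0,0,0.066],"jaw":60},
  {"translation":[35,18,0],"rot":[0,0,0.066],"jaw":60},
  {"translation":[33,21,0],"rot":[0,0,0.066],"jaw":60},
  {"translation":[31,24,0],"rot":[0,0,0.066],"jaw":60},
  {"translation":[29,27,0],"rot":[0,0,0.066],"jaw":60},
  {"translation":[27,29,0],"rot":[0,0,0.066],"jaw":60},
  {"translation":[24,32,0],"rot":[0,0,0.066],"jaw":60},
  {"translation":[22,34,0],"rot":[0,0,0.066],"jaw":60},
])

```text
time_s: 1.98
ee_pos: [0.4113, -0.2033, 0.2502]
eef_rot: [0.0, 0.893, 0.451, 0.0]
ft_force: [-0.1, -0.1, 0.3]
grip_width: 0.0597
grip_force: 0.0
```

>>> move_arm([
  {"translation":[19,36,0],"rot":[0,0,0.066],"jaw":60},
  {"translation":[15,38,0],"rot":[0,0,0.066],"jaw":60},
  {"translation":[12,39,0],"rot":[0,0,0.066],"jaw":60},
  {"translation":[9,40,0],"rot":[0,0,0.066],"jaw":60},
  {"translation":[5,41,0],"rot":[0,0,0.066],"jaw":60},
  {"translation":[1,41,0],"rot":[0,0,0.066],"jaw":60},
  {"translation":[-2,41,0],"rot":[0,0,0.066],"jaw":60},
  {"translation":[-6,40,0],"rot":[0,0,0.066],"jaw":60},
])

```text
time_s: 2.65
ee_pos: [0.4632, 0.1134, 0.2501]
eef_rot: [0.0, 0.744, 0.668, 0.0]
ft_force: [1.0, 0.7, -0.1]
grip_width: 0.0596
grip_force: 0.0
```

Run:
```python
from h import *
from scipy.spatial.transform import Rotation as Ro
o=get_obs();q=np.array(o["eef_rot"]);R=Ro.from_quat(q[[1,2,3,0]]).as_matrix()
print(o["time_s"],o["ee_pos"],"tool y",R[:,1],np.arctan2(R[1,1],R[0,1]),o["joints"])
C=np.zeros((600,800,3),np.uint8)
for i,(n,(x,y)) in enumerate((("scene",(235,270)),("top",(320,220)))):
    im=snapshot(n)[...,::-1][y:y+100,x:x+80];C[:500,400*i:400*i+400]=cv2.resize(im,None,fx=5,fy=5,interpolation=2)
cv2.imwrite("pics/c1.png",C)
```

```text
2.65 [0.46317137 0.11336465 0.25013092] tool y [ 9.94202068e-01 -1.07525025e-01  7.85586258e-04] -0.10773333787565514 [1.01391198e-01 2.80802165e-01 1.91000260e+00 7.09997475e-06
 9.49983580e-01 2.09120341e-01]
```

View pics/c1.png

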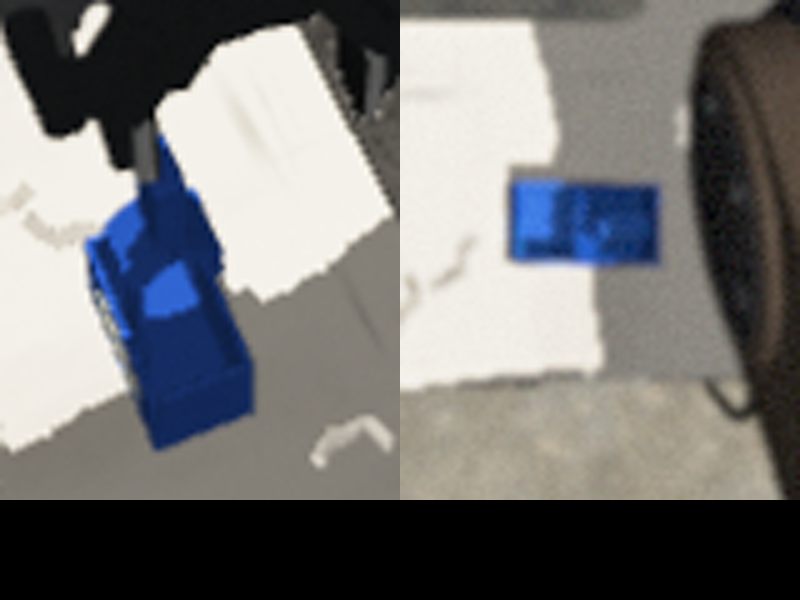

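The jaws are just beside the box's tab and the box is where I measured it, with its top edge in the crop turned about -0.05. Now I'll move over it, descend and grip.

>>> move_arm([
  {"translation":[-7,21,0],"rot":[0,0,0.03],"jaw":60},
  {"translation":[-6,20,0],"rot":[0,0,0.028],"jaw":60},
  {"translation":[0,0,-35],"rot":[0,0,0],"jaw":60},
  {"translation":[0,0,-35],"rot":[0,0,0],"jaw":60},
  {"translation":[0,0,-25],"rot":[0,0,0],"jaw":60},
  {"translation":[0,0,-16],"rot":[0,0,0],"jaw":60},
])

```text
time_s: 3.25
ee_pos: [0.4494, 0.1517, 0.1369]
eef_rot: [-0.001, 0.726, 0.688, -0.001]
ft_force: [0.1, -0.3, 0.1]
grip_width: 0.0604
grip_force: 0.0
```

>>> move_arm([
  {"translation":[0,0,0],"rot":[0,0,0],"jaw":30},
  {"translation":[0,0,0],"rot":[0,0,0],"jaw":20},
  {"translation":[0,0,0],"rot":[0,0,0],"jaw":0},
  {"translation":[0,0,0],"rot":[0,0,0],"jaw":0},
  {"translation":[0,0,0],"rot":[0,0,0],"jaw":0},
  {"translation":[0,0,0],"rot":[0,0,0],"jaw":0},
], grip_force=40)

```text
time_s: 3.75
ee_pos: [0.4506, 0.1523, 0.1401]
eef_rot: [0.001, 0.726, 0.688, 0.001]
ft_force: [0.3, 0.5, 8.1]
grip_width: 0.0115
grip_force: 45.4
```

>>> move_arm([
  {"translation":[0,0,15],"rot":[0,0,0],"jaw":0},
  {"translation":[0,0,30],"rot":[0,0,0],"jaw":0},
  {"translation":[0,0,30],"rot":[0,0,0.04],"jaw":0},
  {"translation":[0,0,22],"rot":[0,0,0.087],"jaw":0},
  {"translation":[0,0,0],"rot":[0,0,0],"jaw":0},
  {"translation":[0,0,0],"rot":[0,0,0],"jaw":0},
])

```text
time_s: 4.25
ee_pos: [0.4502, 0.1523, 0.237]
eef_rot: [0.001, 0.681, 0.732, 0.001]
ft_force: [0.1, 0.4, -2.1]
grip_width: 0.0115
grip_force: 44.0
```

Run:
```python
from h import *
from scipy.spatial.transform import Rotation as Ro
o=get_obs();q=np.array(o["eef_rot"]);R=Ro.from_quat(q[[1,2,3,0]]).as_matrix()
print(o["time_s"],o["ee_pos"],o["ft_force"],"tool y",np.arctan2(R[1,1],R[0,1]),R[:,2])
e=np.array(o["ee_pos"]);C=np.zeros((600,800,3),np.uint8)
ims={n:snapshot(n) for n in("scene","top")}
for i,n in enumerate(ims):
    cv2.imwrite(f"pics/{n}2.png",ims[n][...,::-1])
    c=proj(n,e-[0,0,.09])[0].astype(int);x,y=c-[40,50];im=ims[n][...,::-1][y:y+100,x:x+80]
    C[:500,400*i:400*i+400]=cv2.resize(im,(400,500),interpolation=2);print(n,x,y,[(np.round(r["xy"],1),round(r["score"],2)) for r in pinpoint("blue_hanger",n)],"expect",proj(n,e-[0,0,.042]))
    for p in PARTS[:1]:
        a=.077;Rz=np.array([[np.cos(a),-np.sin(a),0],[np.sin(a),np.cos(a),0],[0,0,1]])
        for (u,v) in (proj(n,p@Rz.T+e-[0,0,.042])-[x,y]+.5)*5: cv2.circle(C,(int(u)+400*i,int(v)),3,(0,255,0),1)
cv2.imwrite("pics/c2.png",C)
```

```text
4.25 [0.45016334 0.15228554 0.23698079] [ 0.07612786  0.44773875 -2.13206291] tool y 0.07307751825887727 [ 2.69875071e-03  4.31009450e-04 -9.99996265e-01]
scene 226 252 [(array([337.6, 207.9]), 0.78), (array([268.1, 291.2]), 0.68), (array([291.5, 151.6]), 0.44)] expect [[266.02533997 288.02570265]]
top 325 213 [(array([289. , 168.5]), 0.93), (array([212.4, 177.2]), 0.56)] expect [[369.03232731 263.94552653]]
```

View pics/c2.png

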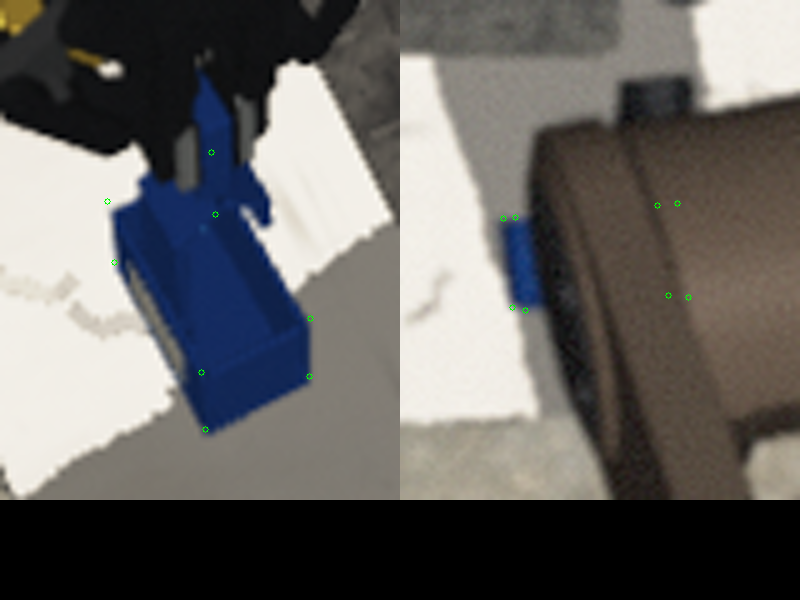

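The box hangs straight in the gripper and matches the predicted corners to within 2–3 mm (scene corners at about (249,294) and (267,339)). Now I'll approach along +x with the hook gap at bar height.

>>> move_arm([
  {"translation":[15,5,0],"rot":[0,0,0],"jaw":0},
  {"translation":[25,5,0],"rot":[0,0,0],"jaw":0},
  {"translation":[30,3.5,0],"rot":[0,0,0.004],"jaw":0},
  {"translation":[30,0,0],"rot":[0,0,0],"jaw":0},
  {"translation":[25,0,0],"rot":[0,0,0],"jaw":0},
  {"translation":[14.5,0,0],"rot":[0,0,0],"jaw":0},
  {"translation":[0,0,0],"rot":[0,0,0],"jaw":0},
  {"translation":[0,0,0],"rot":[0,0,0],"jaw":0},
])

```text
time_s: 5.12
ee_pos: [0.5893, 0.1656, 0.2343]
eef_rot: [-0.001, 0.679, 0.734, -0.001]
ft_force: [-0.8, -0.7, -2.2]
grip_width: 0.0111
grip_force: 44.0
```

Run:
```python
from h import *
o=get_obs();print(o["ee_pos"],o["ft_force"])
e=np.array(o["ee_pos"]);C=np.zeros((600,800,3),np.uint8)
for i,n in enumerate(("scene","top")):
    im=snapshot(n)[...,::-1]
    x,y=proj(n,e-[0,0,.05])[0].astype(int)-[40,60]
    C[:600,400*i:400*i+400]=cv2.resize(im[y:y+120,x:x+80],(400,600),interpolation=2);print(n,x,y)
    a=.077;Rz=np.array([[np.cos(a),-np.sin(a),0],[np.sin(a),np.cos(a),0],[0,0,1]])
    for p in PARTS[:1]:
        for (u,v) in (proj(n,p@Rz.T+e-[0,0,.042])-[x,y]+.5)*5: cv2.circle(C,(int(u)+400*i,int(v)),3,(0,255,0),1)
cv2.imwrite("pics/c3.png",C)
```

```text
[0.58933434 0.16557021 0.23428007] [-0.83725076 -0.71969008 -2.23209614]
scene 299 194
top 319 136
```

View pics/c3.png

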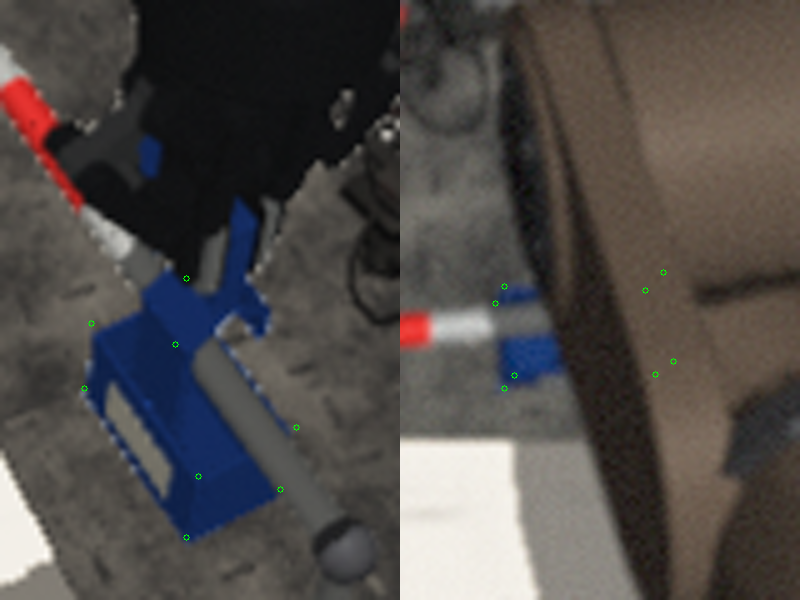

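The bar is now inside the hook: the lip shows beyond it at scene (351,258), and the x alignment is within 2 mm. Now I'll lower the box gently.

>>> move_arm([
  {"translation":[1,0,-7],"rot":[0,0,0],"jaw":0},
  {"translation":[0,0,-9],"rot":[0,0,0],"jaw":0},
  {"translation":[0,0,-9],"rot":[0,0,0],"jaw":0},
  {"translation":[0,0,-5],"rot":[0,0,0],"jaw":0},
  {"translation":[0,0,0],"rot":[0,0,0],"jaw":0},
  {"translation":[0,0,0],"rot":[0,0,0],"jaw":0},
])

```text
time_s: 5.72
ee_pos: [0.5904, 0.1658, 0.2056]
eef_rot: [-0.0, 0.679, 0.734, -0.0]
ft_force: [0.6, 1.2, -2.1]
grip_width: 0.0114
grip_force: 43.9
```

>>> move_arm([
  {"translation":[0,0,-2],"rot":[0,0,0],"jaw":0},
  {"translation":[0,0,0],"rot":[0,0,0],"jaw":0},
  {"translation":[0,0,0],"rot":[0,0,0],"jaw":0},
])

```text
time_s: 5.97
ee_pos: [0.5907, 0.1657, 0.2042]
eef_rot: [0.0, 0.679, 0.734, 0.0]
ft_force: [-0.2, -1.0, -1.2]
grip_width: 0.0116
grip_force: 44.0
```

>>> move_arm([
  {"translation":[0,0,-2],"rot":[0,0,0],"jaw":0},
  {"translation":[0,0,0],"rot":[0,0,0],"jaw":0},
  {"translation":[0,0,0],"rot":[0,0,0],"jaw":0},
])

```text
time_s: 6.22
ee_pos: [0.5908, 0.1658, 0.2036]
eef_rot: [0.001, 0.679, 0.734, 0.001]
ft_force: [-3.6, -0.9, 10.9]
grip_width: 0.0118
grip_force: 45.8
```

The hook is seated on the bar, with light contact at 11 N. I'll ease off slightly and slide it along the bar.

>>> move_arm([
  {"translation":[-1,0,1.5],"rot":[0,0,0],"jaw":0},
  {"translation":[0,0,0],"rot":[0,0,0],"jaw":0},
  {"translation":[0,0,0],"rot":[0,0,0],"jaw":0},
  {"translation":[-0.6,8,0],"rot":[0,0,0],"jaw":0},
  {"translation":[-0.9,12,0],"rot":[0,0,0],"jaw":0},
  {"translation":[-0.9,12,0],"rot":[0,0,0],"jaw":0},
  {"translation":[-0.9,12,0],"rot":[0,0,0],"jaw":0},
])

```text
time_s: 6.8
ee_pos: [0.5862, 0.2113, 0.2034]
eef_rot: [0.0, 0.679, 0.734, 0.0]
ft_force: [0.5, 0.1, -1.7]
grip_width: 0.0118
grip_force: 44.0
```

>>> move_arm([
  {"translation":[-0.9,12,0],"rot":[0,0,0],"jaw":0},
  {"translation":[-0.9,12,0],"rot":[0,0,0],"jaw":0},
  {"translation":[-0.9,12,0],"rot":[0,0,0],"jaw":0},
  {"translation":[-0.9,12,0],"rot":[0,0,0],"jaw":0},
  {"translation":[-0.6,8,0],"rot":[0,0,0],"jaw":0},
  {"translation":[0,0,0],"rot":[0,0,0],"jaw":0},
  {"translation":[0,0,0],"rot":[0,0,0],"jaw":0},
])

```text
time_s: 7.38
ee_pos: [0.582, 0.2662, 0.2034]
eef_rot: [0.0, 0.679, 0.734, 0.0]
ft_force: [-0.2, -0.4, -1.3]
grip_width: 0.0113
grip_force: 44.0
```

Run:
```python
from h import *
o=get_obs();print(o["ee_pos"],o["ft_force"])
e=np.array(o["ee_pos"]);C=np.zeros((600,800,3),np.uint8)
for i,n in enumerate(("scene","top")):
    im=snapshot(n)[...,::-1]
    x,y=proj(n,e-[0,0,.05])[0].astype(int)-[40,60]
    C[:600,400*i:400*i+400]=cv2.resize(im[y:y+120,x:x+80],(400,600),interpolation=2);print(n,x,y)
    for s in(-.03,0,.03):
        u,v=(proj(n,[.582-.077*s,.2655+s,.16])[0]-[x,y]+.5)*5;cv2.circle(C,(int(u)+400*i,int(v)),3,(0,255,0),1)
cv2.imwrite("pics/c4.png",C)
```

```text
[0.58199048 0.26622594 0.20343922] [-0.15755621 -0.37577001 -1.31078859]
scene 268 163
top 270 143
```

View pics/c4.png

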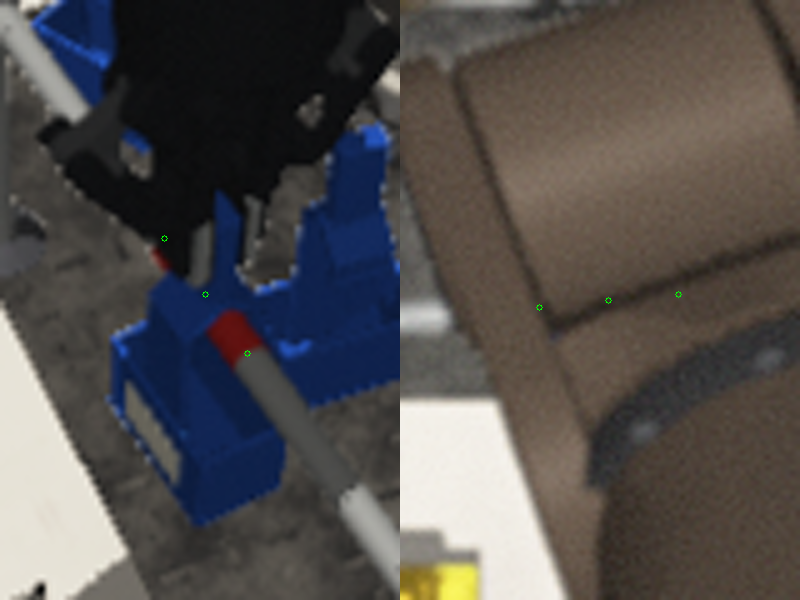

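The hook sits inside the band, with red visible on both sides of it (about 19 mm on the near side against 16 mm when centred). Now I'll release it and retreat straight up.

>>> move_arm([
  {"translation":[0,0,-0.8],"rot":[0,0,0],"jaw":0},
  {"translation":[0,0,0],"rot":[0,0,0],"jaw":12},
  {"translation":[0,0,0],"rot":[0,0,0],"jaw":16},
  {"translation":[0,0,0],"rot":[0,0,0],"jaw":24},
  {"translation":[0,0,0],"rot":[0,0,0],"jaw":40},
  {"translation":[0,0,0],"rot":[0,0,0],"jaw":40},
  {"translation":[0,0,0],"rot":[0,0,0],"jaw":40},
], grip_force=20)

```text
time_s: 8.07
ee_pos: [0.5821, 0.2657, 0.2027]
eef_rot: [0.0, 0.679, 0.734, 0.0]
ft_force: [0.2, 0.6, 0.0]
grip_width: 0.04
grip_force: 0.0
```

>>> move_arm([
  {"translation":[0,0,10],"rot":[0,0,0],"jaw":40},
  {"translation":[0,0,20],"rot":[0,0,0],"jaw":40},
  {"translation":[0,0,30],"rot":[0,0,0],"jaw":40},
  {"translation":[0,0,30],"rot":[0,0,0],"jaw":40},
  {"translation":[0,0,20],"rot":[0,0,0],"jaw":40},
  {"translation":[0,0,0],"rot":[0,0,0],"jaw":40},
  {"translation":[0,0,0],"rot":[0,0,0],"jaw":40},
  {"translation":[0,0,0],"rot":[0,0,0],"jaw":40},
])

```text
time_s: 8.73
ee_pos: [0.5818, 0.2656, 0.3123]
eef_rot: [-0.0, 0.679, 0.734, -0.0]
ft_force: [-0.3, 0.7, -0.8]
grip_width: 0.0401
grip_force: 0.0
```

Run:
```python
from h import *
o=get_obs();print(o["time_s"],o["ee_pos"],o["ft_force"],o["grip_width"])
im=snapshot("scene")[...,::-1];cv2.imwrite("pics/c5.png",cv2.resize(im[130:290,200:400],(800,640),interpolation=2)[:600])
print([(np.round(r["xy"],1),round(r["score"],2)) for r in pinpoint("blue_hanger","scene")+pinpoint("yellow_hanger","scene")],proj("scene",[.582,.2655,.16]))
```

```text
8.7333 [0.58175977 0.26562762 0.31228279] [-0.26664066  0.69890744 -0.79856994] 0.04010359392744813
[(array([289.5, 154. ]), 0.97), (array([312. , 223.6]), 0.74), (array([337.4, 210. ]), 0.67), (array([228. , 227.6]), 0.97)] [[308.57159857 221.46380439]]
```

View pics/c5.png

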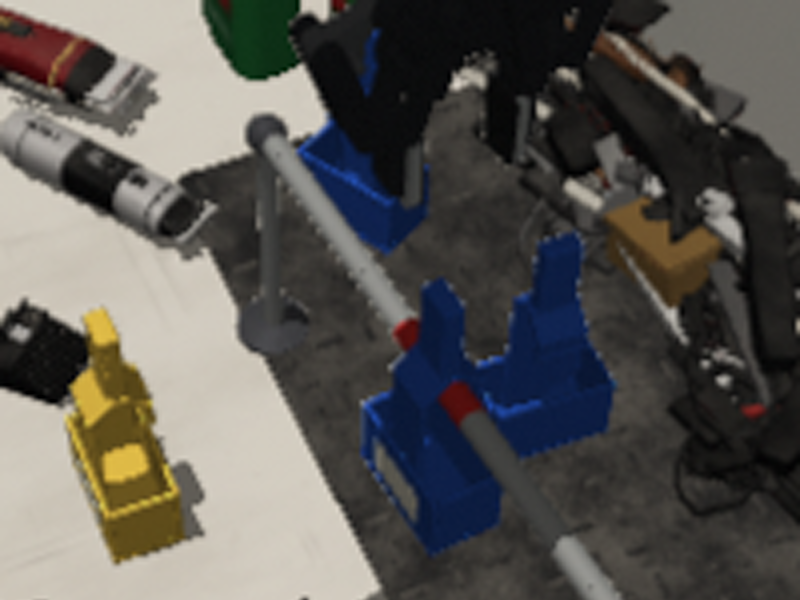

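The blue box hangs upright at scene (308,225), with red on both sides of its hook. The yellow box at (231,240) hasn't moved. I'll let it settle for about 1.3 s, then hand in.

>>> move_arm([
  {"translation":[0,0,0]},
  {"translation":[0,0,0]},
  {"translation":[0,0,0]},
  {"translation":[0,0,0]},
  {"translation":[0,0,0]},
  {"translation":[0,0,0]},
  {"translation":[0,0,0]},
  {"translation":[0,0,0]},
])

```text
validation failed for argument at $.st...
```

>>> move_arm([
  {"translation":[0,0,0]},
  {"translation":[0,0,0]},
  {"translation":[0,0,0]},
  {"translation":[0,0,0]},
  {"translation":[0,0,0]},
  {"translation":[0,0,0]},
  {"translation":[0,0,0]},
  {"translation":[0,0,0]},
])

```text
validation failed for argument at $.st...
```

```bash
python3 -c "
from rig import *
print(get_obs()['time_s']);print(finish_job())"
```

```text
8.8833
the job is handed in; nothing more can be done
None
```

The blue box hangs by its hook inside the red band, released, and I handed the job in at 8.9 s. The last picture shows it upright and the yellow box where it stood, but my two settling waits before hand-in were refused, so it had about 0.8 s to come to rest after release, and the hand-in returned no verdict.

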